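Flip the kickstand down and hold the frame stub upright by its hub

TASK

The short frame stub on the test base leans over on its rest with its kickstand folded up. While it still leans, push the kickstand down until it snaps over centre and stands fully down; then take the frame by the hub at its top, bring it upright and finish while still holding it steady there (do not let go, it would tip back). Leave the bottle, tape measure and spanner on the bench where they are.

Things in the scene. Friction and masses are not known exactly. Their poses are not given: they have to be found in the camera images.
- test_base: Kickstand test base: fixed aluminium plate 170 (x) x 130 (y) x 12 mm on the worktop, with two dark hinge cheeks in the middle and a 86 mm high rest post on its +y side. Origin: centre of its underside. Its +x axis points away from the robot (yaw varies by up to 0.4 rad). The frame stub is hinged to it about the base's x axis, 30 mm above the origin.
- frame_stub: Frame stub: grey tube, 27 mm wide, with a wheel hub on top. Origin on its hinge axis, z along the tube to the hub, x as the base's. Upright = z vertical; it tips only about x. Starts leaning 0.32 rad (18 degrees) to the base's +y side, on its rest; weight and a spring press it back there, 0.4 to 0.8 N m, so it never stays upright by itself (2 to 4 N needed at the hub). Stop 0.14 rad past upright.
- hub (a point): Wheel hub on top of the frame stub, 195 mm from its hinge axis. Aluminium barrel, 36 mm wide, along the hub's y, bare between a 46 mm flange (y -26 mm) and a 60 mm drum (y +26 to +42 mm). Origin: middle of the barrel, on its axis; z along the tube, up; x as the base's. Pinch it from above across x, with the thinner tube between the fingertips; it can turn between the fingers as the frame rises.
- kickstand (a joint): Angle of the kickstand, rad: 0 = folded up (leg pointing along the base's +x, 0.17 rad above level), growing as the leg swings down; 1.74 = straight down along the tube, 1.80 = fully down, at its stop. An over-centre spring pushes it back to 0 below about 0.6 and on to 1.80 above about 0.8; it takes about 2 to 4 N down on the foot.
- kickstand_pivot (a point): Pivot of the kickstand on the frame's -y side: with the frame upright, 35 mm in +x and 19 mm in -y from the tube's axis, 140 mm above the worktop. The leg turns about this point's y axis. Its axes turn with the kickstand; folded up they are those of the frame stub.
- kickstand_foot (a point): Middle of the upper face of the kickstand's foot, a black rubber paddle 36 mm (along the leg) x 26 x 10 mm at the end of the 12 mm steel leg; 100 mm from the pivot along the leg and 18 mm farther in -y. Push here, downward, following the arc about the pivot; the space above is free.
- threadlock: Bystander: small bottle, 34x32x98 mm, standing; origin under its centre.
- tape_measure: Bystander: tape measure, 36x80x62 mm, standing; origin under its centre.
- spanner: Bystander: open-ended spanner lying, 30x137x8 mm; origin under its centre.

How it is judged:
By the outcome, as a careful person would: the job done as asked, in the order asked, and still so for the second after the job is handed in, while the arm keeps its last pose, push and grip.
It also fails if it takes over 48 s, if anything falls off the work surface, if the arm or the gripper's body presses on something with over 40 N, if the wrist force passes 120 N, or if a joint passes its speed limit or range.

ROBOT

A 6-joint arm with a two-finger parallel gripper is mounted at the origin on a cart in front of the work surface, level with it; the furniture and walls round the work are solid. World frame = base frame: x ahead of the robot, y to its left, z up, the work surface at z = 0. Lengths are in mm, angles in degrees, forces in N, time in s.
With the tool pointing down it reaches from about 250 to 800 mm from the base axis. Payload 3.9 kg.
Tool frame: the origin (TCP) lies at the centre of the arm's flange, where the gripper is bolted on; the fingertips stand 173 mm ahead of it and the grasp point (between the pads) lies 155 mm ahead of it; y points along the fingers, z is the direction in which the jaws open and shut, and the axes are right-handed (so a half turn about y gives the same grasp; the last joint's range is limited). The gripper opens to 85 mm and grips with 20 to 120 N. Pads are 22 mm wide; open, the fingers measure 114 mm over their backs; the gripper's body (76 mm by 85 mm) begins 54 mm behind the grasp point. The pads swing forward as they close: fully open they stand 13 mm farther back than shut.
Start: joints at [-69.328, 14.897, -7.913, 67.191, 0, 90], TCP at [185.332, -491.19, 404.704] pointing down, gripper open.
Joint ranges: [-159.42, 159.42], [-47.68, 98.78], [-73.54, 78.23], [-108.79, 121.32], [-90, 84.71], [-180, 180]. Speed limits (degrees/s): [147.25, 147.25, 180, 180, 180, 180].

INTERFACE

Orientations are given as a 3x3 rotation matrix whose columns are the frame's x, y, z axes.
In Python, from bench import status, eyes, job gives the robot as it stands.
- The arm moves only by the shell command python3 -m handwheel 'ROWS'. ROWS is JSON, a list of rows, each a list of 5 numbers: the shift along the tool's x, y, z in units of 40 mm (1.0 is 40 mm), then the turn about the tool's y in units of 5 degrees (1.0 is 5 degrees), then the finger opening in mm, from 0 to 85.4. A call has 1 to 8 rows; each row shifts and turns the commanded pose from where the row before left it, along the tool's axes as they then stand; what a row does not reach is not made up. A row lasts 1/10 s, in which the tool goes at most 50 mm and 8.59 degrees, less where a joint would pass 70% of its speed; a pose out of reach is approached as far as the arm can. A call is refused whole if a number of a shift passes 1 or a number of a turn 1, either way. A call with a gripper value outside its range is refused whole. The fingers move at their own pace and stop on an object; the grip force is fixed at half the most. Time passes only in rows, so rows that do not move let the fingers close. It gives the time, the measured TCP pose, the force and the opening at its end, in the units of the state.
- status.read_state(): the state, without advancing time (a new reading comes with each control period).
- eyes.grab_frame(name): name is "side" or "top" or "wrist"; returns a dict with "image" (420x560x3 uint8, red, green, blue), "K" (3x3 intrinsics, pixels), "xyz" and "attitude" of the camera in the world; the wrist camera has in their place "T_tool_cam" (4x4, takes a point from camera to tool coordinates, whose origin is the TCP and whose axes are the tool frame's). Camera axes: x right, y up, looking along -z (the intrinsics and any distortion apply to the point x, -y, -z); pixel columns grow to the right and rows downward; lengths in mm; the calibration is good to about 2 mm. A picture is of the moment at which its call begins: read the wrist's pose just before it. There is no depth.
- job.job_done(): hands the job in, once; it reports no verdict.
The state is a dict: "time_s": time; "joint_positions": joint angles; "joint_vel": joint speeds; "tau": joint torques, N m; "ee_pos": TCP position; "ee_rot": TCP orientation; "ft_force": force on the tool from outside, world axes, zero at the start; "wrist_torque": the same for the moment, N m; "width": finger opening in mm.
Only numpy, scipy, OpenCV 4.12 (cv2) and the standard library are available. Lean on these libraries where they do the work, as an engineer would, in place of code of your own. Each camera call takes 0.05 s, during which the arm holds its last target. There are 200 camera calls.

## Working session

There is one attempt and no reset: what is moved stays moved. The work goes in short steps, Python scripts to look and compute and a shell command to move; the robot and the scene stay as the last step left them, time stands still between calls to the robot, and variables do not carry over. Pictures are saved under pics/ and viewed, about 8 in all and at most 12, crops included, and the job is handed in when it is done.

```bash
ls; mkdir -p pics; python3 - <<'E'
from bench import status, eyes
import cv2, numpy as np
s=status.read_state(); print(s['time_s'],s['ee_pos'],s['ee_rot'],s['width'])
ims=[]
for n in ('side','top'):
    f=eyes.grab_frame(n); np.savez(f'{n}0.npz',**f); print(n,f['K'],f['xyz'],f['attitude'],[k for k in f])
    cv2.imwrite(f'pics/{n}0.png',cv2.cvtColor(f['image'],cv2.COLOR_RGB2BGR))
E
```

```text
pics
0.0 [ 185.21553432 -490.87799563  403.84571554] [[-9.35634247e-01 -6.85869939e-04  3.52970374e-01]
 [-3.52971041e-01  1.85279613e-03 -9.35632413e-01]
 [-1.22599991e-05 -9.99998048e-01 -1.97563174e-03]] 85.11920542181994
side [[406.8758137    0.         282.83080045]
 [  0.         406.8758137  206.26919508]
 [  0.           0.           1.        ]] [456.57995103 920.82386785 523.08966702] [[-9.77801606e-01  9.33961357e-02 -1.87566472e-01]
 [-2.09532381e-01 -4.33924570e-01  8.76245199e-01]
 [ 4.48214973e-04  8.96095212e-01  4.43861656e-01]] ['image', 'K', 'xyz', 'attitude']
top [[416.25334787   0.         279.37395389]
 [  0.         416.25334787 210.84587976]
 [  0.           0.           1.        ]] [506.87381637 145.32911904 981.72698831] [[ 6.01861450e-04  9.95134488e-01 -9.85240512e-02]
 [-9.99974986e-01 -9.54178021e-05 -7.07238417e-03]
 [-7.04737435e-03  9.85258433e-02  9.95109538e-01]] ['image', 'K', 'xyz', 'attitude']
```

View pics/side0.png

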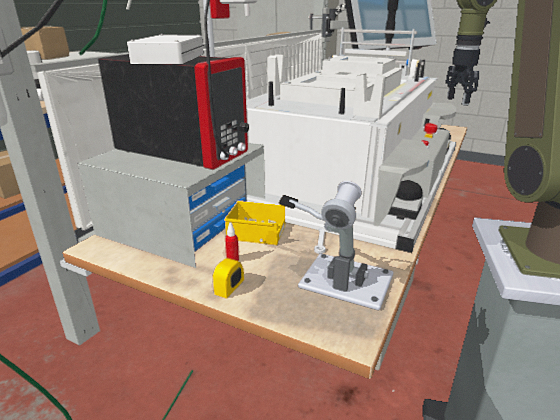

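View pics/top0.png

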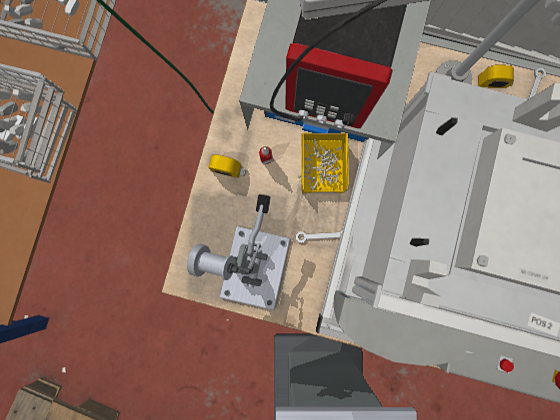

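The side view shows the base at about (345,280), the hub drum at (335,217) and the foot at (287,201). The top view shows the plate around (252,265), the foot at (263,202) and the hub at about (200,261). The machine lies between the arm and the work. I'll zoom in to get accurate pixels.

```bash
python3 - <<'E'
import cv2
a=cv2.imread('pics/top0.png')[180:320,180:300]; b=cv2.imread('pics/side0.png')[170:310,270:400]
A=cv2.resize(a,None,fx=4,fy=4,interpolation=cv2.INTER_CUBIC);B=cv2.resize(b,(320,345),interpolation=cv2.INTER_CUBIC)
B=cv2.resize(b[0:90,0:100],None,fx=3.1,fy=3.1,interpolation=cv2.INTER_CUBIC)
import numpy as np
C=np.zeros((560,795,3),np.uint8);C[:,:480]=A;C[:B.shape[0],482:482+B.shape[1]]=B
cv2.imwrite('pics/crop0.png',C)
E
```

```text
(no output)
```

View pics/crop0.png

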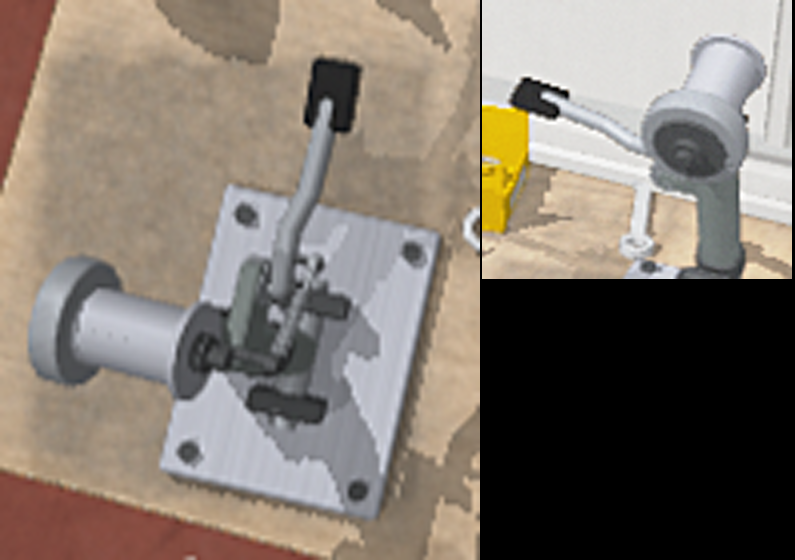

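```bash
cat > h.py <<'E'
import numpy as np
from scipy.spatial.transform import Rotation as R
F={n:np.load(f'{n}0.npz') for n in('side','top')}
def ray(n,u,v):
    f=F[n];d=np.linalg.inv(f['K'])@[u,v,1];d=f['attitude']@(d*[1,-1,-1]);return f['xyz'],d/np.linalg.norm(d)
def plane(n,u,v,z):
    o,d=ray(n,u,v);return o+d*(z-o[2])/d[2]
def proj(n,P):
    f=F[n];p=f['attitude'].T@(np.array(P)-f['xyz'])*[1,-1,-1];q=f['K']@p;return q[:2]/q[2]
def tri(a,b):
    o1,d1=ray('top',*a);o2,d2=ray('side',*b)
    t=np.linalg.lstsq(np.c_[d1,-d2],o2-o1,rcond=None)[0];p,q=o1+d1*t[0],o2+d2*t[1]
    return (p+q)/2,np.linalg.norm(p-q)
E
cat > m.py <<'E'
from h import *
c=[plane('top',180+a/4,180+b/4,12) for a,b in((228,184),(442,235),(378,517),(162,468))]
O=np.mean(c,0);O[2]=0;e=(c[0]-c[3])+(c[1]-c[2]);e2=(c[0]-c[1])+(c[3]-c[2])
yaw=(np.arctan2(e[1],e[0])+np.arctan2(-e2[0],e2[1]))/2
print('O',O,'yaw',np.degrees(yaw),np.linalg.norm(e)/2,np.linalg.norm(e2)/2)
B=R.from_euler('z',yaw).as_matrix()
def fr(p,lean=.32): return O+B@(np.array([0,0,30])+R.from_euler('x',-lean).as_matrix()@np.array(p,float))
def foot(q,out=0,lean=.32): return fr([35+(100+out)*np.cos(.17-q),-37,110+(100+out)*np.sin(.17-q)],lean)
hub=fr([0,0,195])
if __name__=='__main__':
    print('hub',hub,proj('top',hub),proj('side',hub),'drum face',proj('side',fr([0,42,195])),proj('top',fr([0,42,195])))
    print('foot',foot(0),proj('top',foot(0)),proj('side',foot(0)))
    print('tri foot',tri((263.2,203.7),(288.4,201.6)))
    for q in np.arange(0,1.3,.2): print(round(q,1),foot(q).round(1),foot(q,8).round(1))
    print('upright hub',fr([0,0,195],0))
    for a,b in (((506,367),(429,128)),((418,242),(342,97)),((446,126),(271,92))): print('mach',tri(a,b))
    print('edge',plane('top',350,300,200),plane('top',335,345,200),plane('top',380,85,300))
E
python3 m.py
```

```text
O [471.44490515 206.99121288   0.        ] yaw -12.812614793100572 166.2069244469562 127.66871408351885
hub [485.04796556 266.80434815 215.10090653] [215.92766914 264.0064816 ] [344.88363549 200.31409767] drum face [337.35063166 216.55980607] [196.2935412  259.00732736]
foot [602.74287219 182.05580098 162.11424652] [263.79328502 203.45898807] [288.53971804 201.02971912]
tri foot (array([602.56269733, 183.29468545, 161.38276171]), np.float64(0.43201273505638016))
0.0 [602.7 182.1 162.1] [610.5 180.7 163.4]
0.2 [602.7 175.6 143.2] [610.5 173.8 143. ]
0.4 [598.8 170.1 124.4] [606.3 167.9 122.7]
0.6 [591.2 165.8 106.5] [598.  163.1 103.3]
0.8 [580.1 162.7  90.1] [586.1 159.9  85.7]
1.0 [566.1 161.1  76. ] [571.  158.1  70.4]
1.2 [549.7 161.   64.7] [553.2 158.   58.2]
upright hub [471.44490515 206.99121288 225.        ]
mach (array([ 297.26490946, -252.97896446,  214.19500627]), np.float64(12.13286348439229))
mach (array([523.63012065, -66.98743664, 326.99216422]), np.float64(1.9221805640945184))
mach (array([ 710.66908586, -120.22291368,  321.35962536]), np.float64(0.22028576857730292))
edge [418.88673319  20.41529956 200.        ] [337.93629609  49.09413314 200.        ] [788.53061271 -20.12288328 300.        ]
```

The model built from the plate corners matches the foot and the drum to about 1 px. The machine reaches about 330 mm, so I'll raise and turn first.

```bash
python3 -m handwheel '[[0,-0.7,0,-1,0],[0,-0.7,0,-1,0],[0,-0.7,0,-1,0],[0,-0.7,0,-1,0],[0,-0.7,0,-1,0],[0,-0.7,0,-1,0],[0,-0.7,0,-1,0],[0,0,0,-1,0]]'
python3 -m handwheel '[[0,0,0,-1,0],[0,0,0,-1,0],[0,0,0,-1,0],[0,0,0,-0.3,0],[0,0,0,0,0]]'
cat > go.py <<'E'
import sys
from m import *
from bench import status
def rel(T):
    s=status.read_state();p=np.array(s['ee_pos']);Rt=np.array(s['ee_rot'])
    print('t',s['time_s'],'pos',p.round(1),'F',np.round(s['ft_force'],1),'w',round(s['width'],1),'zdeg',np.degrees(np.arctan2(Rt[1,2],Rt[0,2])).round(2),'q',np.round(s['joint_positions'],0))
    for t in T: d=Rt.T@(np.array(t)-p);print('to',np.round(t,1),'units',(d/40).round(3));p=np.array(t)
if __name__=='__main__': rel([foot(0,6)+[0,0,173+60]])
E
python3 go.py|tail -2
```

```text
time_s: 0.9
ee_pos: [185.4, -491.2, 604.1]
ee_rot: [[-0.487, 0.002, 0.874], [-0.874, -0.005, -0.487], [0.004, -1.0, 0.004]]
ft_force: [0.5, -0.1, 0.6]
width: 0.1
time_s: 1.4
ee_pos: [185.3, -491.2, 600.4]
ee_rot: [[-0.223, -0.0, 0.975], [-0.975, 0.001, -0.223], [-0.001, -1.0, -0.0]]
ft_force: [0.2, -0.2, -0.3]
width: -0.0
t 1.4 pos [ 185.3 -491.2  600.4] F [ 0.2 -0.2 -0.3] w -0.0 zdeg -12.89 q [-69.  15.  21.  96.  -0.  34.]
to [608.6 181.1 396.1] units [-18.741   5.117   6.568]
```

```bash
python3 -m handwheel '[[-0.94,0,0.33,0,0],[-0.94,0,0.33,0,0],[-0.94,0,0.33,0,0],[-0.94,0,0.33,0,0],[-0.94,0,0.33,0,0],[-0.94,0,0.33,0,0],[-0.94,0,0.33,0,0],[-0.94,0,0.33,0,0]]'
python3 -m handwheel '[[-0.94,0,0.33,0,0],[-0.94,0,0.33,0,0],[-0.94,0,0.33,0,0],[-0.94,0,0.33,0,0],[-0.94,0,0.33,0,0],[-0.94,0,0.33,0,0],[-0.94,0,0.33,0,0],[-0.94,0,0.33,0,0]]'
python3 -m handwheel '[[-0.94,0,0.33,0,0],[-0.94,0,0.33,0,0],[-0.94,0,0.33,0,0],[-0.94,0,0.33,0,0],[0,0,0,0,0]]'
python3 go.py|tail -2
```

```text
time_s: 2.2
ee_pos: [355.5, -219.8, 600.8]
ee_rot: [[-0.224, 0.0, 0.975], [-0.975, -0.0, -0.224], [0.0, -1.0, 0.0]]
ft_force: [0.8, 0.0, 0.1]
width: 0.0
time_s: 3.0
ee_pos: [525.4, 50.1, 600.7]
ee_rot: [[-0.223, 0.0, 0.975], [-0.975, -0.0, -0.223], [0.0, -1.0, 0.0]]
ft_force: [0.6, 0.1, 0.5]
width: -0.2
time_s: 3.5
ee_pos: [612.7, 187.7, 596.7]
ee_rot: [[-0.219, -0.004, 0.976], [-0.976, 0.0, -0.219], [0.0, -1.0, -0.004]]
ft_force: [1.3, -0.7, -0.7]
width: -0.1
t 3.5 pos [612.7 187.7 596.7] F [ 1.3 -0.7 -0.7] w -0.1 zdeg -12.66 q [ 17.  30.  44. 105.   0. 120.]
to [608.6 181.1 396.1] units [ 0.182  5.015 -0.046]
```

```bash
python3 -m handwheel '[[0.06,0.95,0,0,0],[0.06,0.95,0,0,0],[0.06,0.95,0,0,0],[0,0.95,0,0,0],[0,0.95,0,0,0],[0,0.8,0,0,0],[0,0,0,0,0],[0,0,0,0,0]]'
python3 - <<'E'
from go import *
import cv2
from bench import eyes
rel([foot(0,6)+[0,0,181]]+[foot(q,6)+[0,0,171] for q in (.2,.4,.6,.8,.95,1.1)])
f=eyes.grab_frame('side');cv2.imwrite('pics/side1.png',cv2.resize(f['image'][60:300,200:440,::-1],None,fx=2.4,fy=2.4))
E
```

```text
time_s: 4.3
ee_pos: [607.8, 176.0, 379.1]
ee_rot: [[-0.223, -0.001, 0.975], [-0.975, -0.0, -0.223], [0.001, -1.0, -0.001]]
ft_force: [0.9, -1.1, 0.7]
width: 0.0
O [471.44490515 206.99121288   0.        ] yaw -12.812614793100572 166.2069244469562 127.66871408351885
t 4.3 pos [607.8 176.  379.1] F [ 0.9 -1.1  0.7] w 0.0 zdeg -12.88 q [ 16.  26.   5.  69.  -0. 119.]
to [608.6 181.1 344.1] units [-0.129  0.876 -0.009]
to [608.6 174.3 314. ] units [0.166 0.751 0.038]
to [604.4 168.4 294.1] units [ 0.165  0.498 -0.068]
to [596.3 163.8 275.1] units [ 0.157  0.475 -0.171]
to [584.6 160.6 257.8] units [ 0.144  0.434 -0.267]
to [573.7 159.1 246.3] units [ 0.095  0.287 -0.257]
to [561.3 158.6 236.4] units [ 0.082  0.248 -0.299]
```

View pics/side1.png

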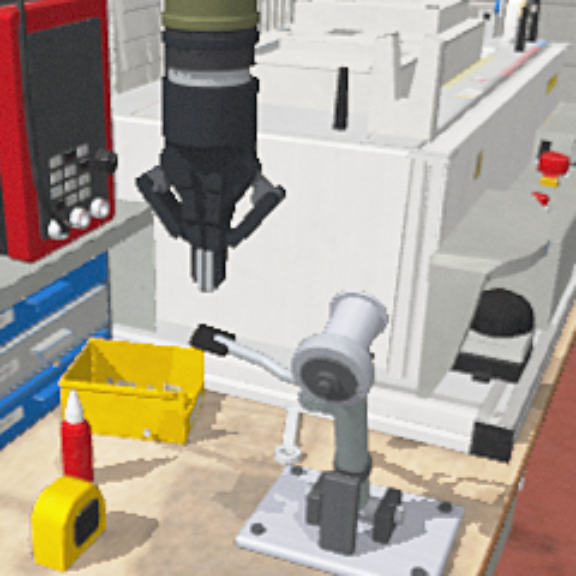

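The image shows the gripper above the foot at crop (210,340). The leg is still folded and the path is free. I'll push along the arc.

```bash
python3 -m handwheel '[[-0.065,0.44,0,0,0],[-0.065,0.44,0,0,0],[0.08,0.38,0.02,0,0],[0.085,0.37,0.02,0,0],[0.085,0.25,-0.03,0,0],[0.08,0.25,-0.04,0,0]]'
python3 -m handwheel '[[0.08,0.24,-0.08,0,0],[0.08,0.24,-0.09,0,0]]'
python3 go.py|tail -2
```

```text
time_s: 4.95
ee_pos: [606.3, 168.9, 295.4]
ee_rot: [[-0.222, 0.005, 0.975], [-0.975, 0.001, -0.222], [-0.002, -1.0, 0.004]]
ft_force: [-0.6, -1.0, 1.6]
width: -0.2
time_s: 5.15
ee_pos: [597.0, 164.0, 274.2]
ee_rot: [[-0.222, 0.001, 0.975], [-0.975, 0.0, -0.222], [-0.001, -1.0, 0.001]]
ft_force: [0.3, -0.5, 0.4]
width: 0.3
t 5.15 pos [597.  164.  274.2] F [ 0.3 -0.5  0.4] w 0.3 zdeg -12.84 q [ 15.  28.  -7.  54.   0. 118.]
to [608.6 181.1 396.1] units [-0.481 -3.046  0.19 ]
```

```bash
python3 -m handwheel '[[0.07,0.22,-0.13,0,0],[0.07,0.22,-0.14,0,0],[0.05,0.15,-0.13,0,0],[0.05,0.15,-0.13,0,0],[0,0,0,0,0]]'
python3 - <<'E'
import cv2
from bench import eyes
f=eyes.grab_frame('side');cv2.imwrite('pics/side2.png',cv2.resize(f['image'][130:310,240:420,::-1],None,fx=3,fy=3))
E
```

```text
time_s: 5.65
ee_pos: [572.9, 159.3, 243.6]
ee_rot: [[-0.222, -0.003, 0.975], [-0.975, -0.001, -0.222], [0.001, -1.0, -0.003]]
ft_force: [-0.4, 0.1, -0.5]
width: 0.3
```

View pics/side2.png

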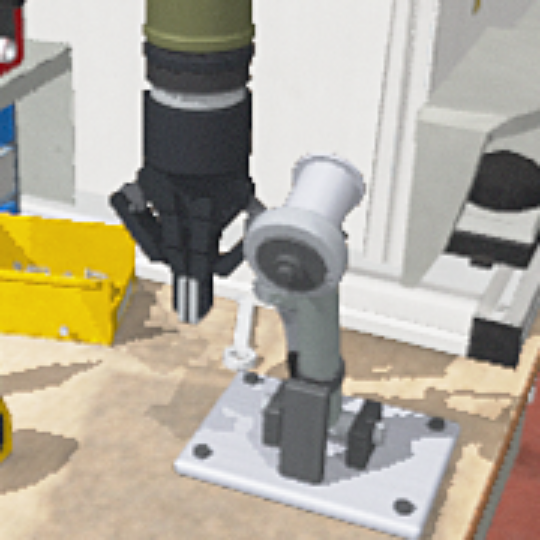

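```bash
python3 -m handwheel '[[0,-0.3,0.4,0,0],[0,-0.9,0.3,0,0],[0,-1,0,0,40],[0,-1,0,0,85],[0,-1,0,0,85],[0,-1,0,0,85],[0,0,0,0,85]]'
python3 - <<'E'
from go import *
import cv2
from bench import eyes
print('foot proj', [(q,proj('top',foot(q)).round(1),proj('side',foot(q)).round(1)) for q in (0,1.6,1.8)])
rel([hub+[0,0,260],hub+[0,0,155]]+[fr([0,0,195],l)+[0,0,155] for l in (.26,.2,.14,.08,0.04,0)])
f=eyes.grab_frame('top');a=cv2.resize(f['image'][190:320,180:310,::-1],(390,390))
f=eyes.grab_frame('side');b=cv2.resize(f['image'][180:310,280:410,::-1],(390,390))
cv2.imwrite('pics/after.png',np.hstack([a,b]))
E
```

```text
time_s: 6.4
ee_pos: [602.9, 153.6, 460.1]
ee_rot: [[-0.222, 0.013, 0.975], [-0.975, 0.003, -0.222], [-0.006, -1.0, 0.012]]
ft_force: [0.3, -0.7, 0.7]
width: 72.4
O [471.44490515 206.99121288   0.        ] yaw -12.812614793100572 166.2069244469562 127.66871408351885
foot proj [(0, array([263.8, 203.5]), array([288.5, 201. ])), (1.6, array([273.4, 249.6]), array([330.7, 247.4])), (1.8, array([271.5, 258.5]), array([339.5, 249.7]))]
t 6.4 pos [602.9 153.6 460.1] F [ 0.3 -0.7  0.7] w 72.4 zdeg -12.83 q [ 14.  24.  13.  79.   0. 117.]
to [485.  266.8 475.1] units [-2.107 -0.403 -3.496]
to [485.  266.8 370.1] units [ 0.016  2.625 -0.031]
to [482.6 255.9 373.4] units [ 0.28  -0.085  0.001]
to [480.  244.8 376.1] units [ 0.284 -0.068  0.001]
to [477.5 233.5 378.1] units [ 0.288 -0.051  0.001]
to [474.9 222.2 379.4] units [ 0.29  -0.034  0.   ]
to [473.2 214.6 379.8] units [ 0.195 -0.013  0.   ]
to [471.4 207.  380. ] units [ 0.195 -0.005  0.   ]
```

View pics/after.png

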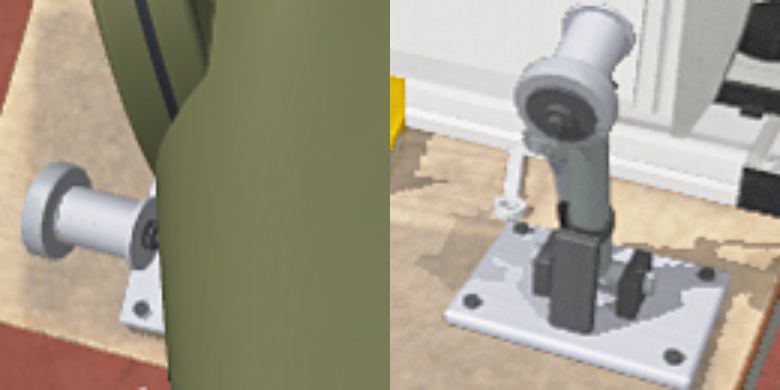

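The kickstand is down: its black foot is at side px (338,251), where the 1.80 prediction is (339.5,250). The frame still leans, with the hub unmoved. Next is the hub.

```bash
python3 -m handwheel '[[-0.4,-0.2,-0.7,0,85],[-0.4,-0.2,-0.7,0,85],[-0.4,0,-0.7,0,85],[-0.4,0,-0.7,0,85],[-0.5,0,-0.7,0,85],[0,0,0,0,85],[0,0,0,0,85]]'
python3 - <<'E'
from go import *
import cv2
from bench import eyes
rel([hub+[0,0,155]])
f=eyes.grab_frame('wrist');T=np.array(f['T_tool_cam']);s=status.read_state()
pw=np.array(s['ee_rot']).T@(hub-np.array(s['ee_pos']));pc=(T[:3,:3].T@(pw-T[:3,3]))*[1,-1,-1];q=f['K']@pc;print('hub in wrist px',q[:2]/q[2])
cv2.imwrite('pics/wrist1.png',f['image'][...,::-1])
E
```

```text
time_s: 7.2
ee_pos: [483.2, 266.6, 467.5]
ee_rot: [[-0.22, -0.002, 0.975], [-0.975, -0.001, -0.22], [0.002, -1.0, -0.001]]
ft_force: [0.4, -0.7, -0.5]
width: 85.0
O [471.44490515 206.99121288   0.        ] yaw -12.812614793100572 166.2069244469562 127.66871408351885
t 7.2 pos [483.2 266.6 467.5] F [ 0.4 -0.7 -0.5] w 85.0 zdeg -12.73 q [ 29.  17.   4.  77.  -0. 132.]
to [485.  266.8 370.1] units [-0.019  2.434  0.046]
hub in wrist px [280.70665637 212.01915451]
```

View pics/wrist1.png

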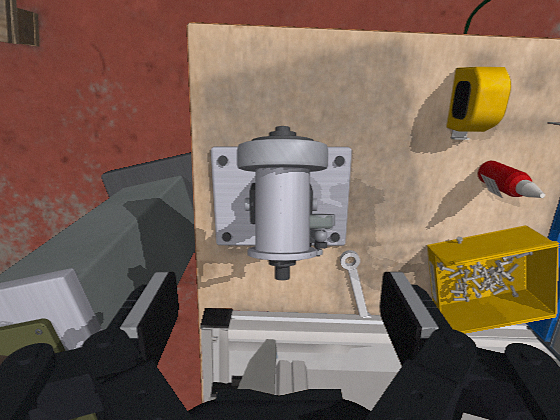

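The wrist view shows the barrel centred at about (282,210), against a predicted (281,212). I'll descend and grip.

```bash
python3 -m handwheel '[[0,0.6,0.04,0,85],[0,0.6,0,0,85],[0,0.6,0,0,85],[0,0.4,0,0,85],[-0.02,0.23,0,0,85],[0,0,0,0,85]]'
python3 -m handwheel '[[0,0,0,0,30],[0,0,0,0,20],[0,0,0,0,15],[0,0,0,0,10],[0,0,0,0,10],[0,0,0,0,10],[0,0,0,0,10]]'
python3 -c "
from go import *
rel([fr([0,0,195],l)+[0,0,155] for l in (.32,.16,0)])"
```

```text
time_s: 7.85
ee_pos: [485.7, 265.8, 369.8]
ee_rot: [[-0.223, -0.003, 0.975], [-0.975, -0.002, -0.223], [0.002, -1.0, -0.002]]
ft_force: [0.3, 0.5, 0.3]
width: 84.6
time_s: 8.55
ee_pos: [485.1, 267.0, 372.8]
ee_rot: [[-0.222, 0.0, 0.975], [-0.975, 0.002, -0.222], [-0.002, -1.0, -0.0]]
ft_force: [-2.5, 0.2, 4.8]
width: 34.4
O [471.44490515 206.99121288   0.        ] yaw -12.812614793100572 166.2069244469562 127.66871408351885
t 8.55 pos [485.1 267.  372.8] F [-2.5  0.2  4.8] w 34.4 zdeg -12.81 q [ 29.  19.  -8.  64.   0. 132.]
to [485.  266.8 370.1] units [0.006 0.067 0.001]
to [478.3 237.3 377.5] units [ 0.756 -0.187 -0.   ]
to [471.4 207.  380. ] units [ 0.777 -0.064 -0.   ]
```

```bash
python3 -m handwheel '[[0.1,-0.03,0,0,10],[0.1,-0.03,0,0,10],[0.1,-0.027,0,0,10],[0.1,-0.026,0,0,10],[0.1,-0.024,0,0,10],[0.1,-0.022,0,0,10],[0.1,-0.02,0,0,10],[0.1,-0.018,0,0,10]]'
python3 -m handwheel '[[0.1,-0.016,0,0,10],[0.1,-0.014,0,0,10],[0.1,-0.011,0,0,10],[0.1,-0.008,0,0,10],[0.1,-0.006,0,0,10],[0.1,-0.004,0,0,10],[0.1,-0.002,0,0,10],[0.03,0,0,0,10]]'
python3 -m handwheel '[[0,0,0,0,10],[0,0,0,0,10],[0,0,0,0,10]]'
python3 - <<'E'
from go import *
import cv2
from bench import eyes
rel([fr([0,0,195],0)+[0,0,155]])
print('drum c at 0/.05:',[proj('side',fr([0,42,195],l)).round(1) for l in (0,.03,.06)],'foot',proj('side',foot(1.8,0,0)))
f=eyes.grab_frame('side');cv2.imwrite('pics/side3.png',cv2.resize(f['image'][150:310,270:430,::-1],None,fx=3.5,fy=3.5))
E
```

```text
time_s: 9.35
ee_pos: [478.3, 236.8, 379.8]
ee_rot: [[-0.22, 0.0, 0.976], [-0.976, 0.005, -0.22], [-0.005, -1.0, -0.001]]
ft_force: [-0.1, 6.7, -1.2]
width: 34.2
time_s: 10.15
ee_pos: [471.7, 207.7, 382.0]
ee_rot: [[-0.222, -0.0, 0.975], [-0.975, 0.004, -0.222], [-0.004, -1.0, -0.001]]
ft_force: [-2.1, 5.8, 0.0]
width: 34.1
time_s: 10.45
ee_pos: [471.7, 207.8, 382.0]
ee_rot: [[-0.222, -0.0, 0.975], [-0.975, 0.003, -0.222], [-0.003, -1.0, -0.001]]
ft_force: [-1.8, 4.9, -1.1]
width: 34.2
O [471.44490515 206.99121288   0.        ] yaw -12.812614793100572 166.2069244469562 127.66871408351885
t 10.45 pos [471.7 207.8 382. ] F [-1.8  4.9 -1.1] w 34.2 zdeg -12.84 q [ 24.  15. -12.  64.   0. 127.]
to [471.4 207.  380. ] units [ 0.022  0.051 -0.003]
drum c at 0/.05: [array([348.5, 191.1]), array([347.5, 193. ]), array([346.5, 195. ])] foot [339.93620369 252.89448971]
```

View pics/side3.png

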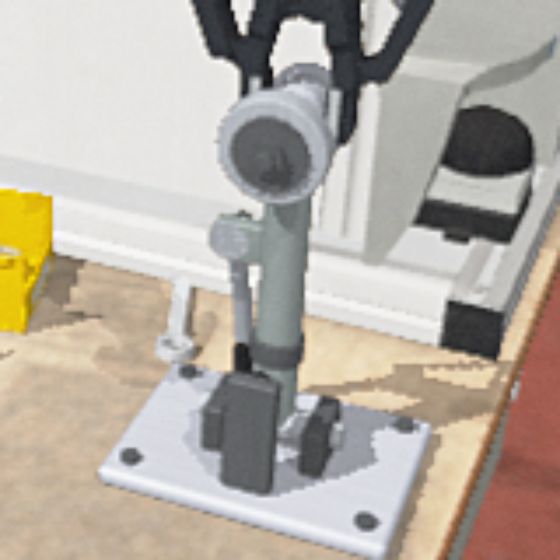

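The kickstand is down beside the tube and the frame is nearly upright. I'll measure the lean from the drum's dark disc, using the known 0.32 start as a reference.

```bash
cat > lean.py <<'E'
from go import *
import cv2
from bench import eyes
from scipy.optimize import minimize_scalar
def disc(im,c):
    x,y=np.round(c).astype(int);w=im[y-13:y+15,x-13:x+13];g=cv2.cvtColor(w,cv2.COLOR_RGB2GRAY)
    m=(g<105).astype(np.uint8);n,l,st,ce=cv2.connectedComponentsWithStats(m)
    k=l[14,13] or 1+np.argmax(st[1:,4]); p=np.argwhere(l==k)[:,::-1].astype(np.float32)
    e=cv2.minEnclosingCircle(p);mm=cv2.fitEllipse(cv2.convexHull(p.astype(np.int32)))
    return np.array(mm[0])+[x-13,y-13],mm[1],st[k,4]
a=disc(F['side']['image'],proj('side',fr([0,42,195])));off=a[0]-proj('side',fr([0,42,195]));print('start',a,off)
f=eyes.grab_frame('side');b=disc(f['image'],proj('side',fr([0,42,195],0)));print('now',b)
r=minimize_scalar(lambda l:np.sum((proj('side',fr([0,42,195],l))+off-b[0])**2),bounds=(-.2,.4),method='bounded');print('lean',r.x,'res',r.fun**.5)
E
python3 lean.py
```

```text
O [471.44490515 206.99121288   0.        ] yaw -12.812614793100572 166.2069244469562 127.66871408351885
start (array([336.74721909, 217.91300201]), (16.752941131591797, 24.709569931030273), np.int32(323)) [-0.60341257  1.35319595]
now (array([346.85443878, 193.93468571]), (19.78068733215332, 22.577213287353516), np.int32(355))
lean 0.02511023527183014 res 0.20357037967278735
```

```bash
cat >> lean.py <<'E'
for d in (38,42,46,50):
    o=a[0]-proj('side',fr([0,d,195]));r=minimize_scalar(lambda l:np.sum((proj('side',fr([0,d,195],l))+o-b[0])**2),bounds=(-.2,.4),method='bounded');print(d,o,'lean',r.x,r.fun**.5)
f=eyes.grab_frame('wrist');cv2.imwrite('pics/wrist2.png',f['image'][...,::-1])
T=np.array(f['T_tool_cam']);s=status.read_state();Rt=np.array(s['ee_rot'])
for l in (0,.03):
  for p in ([0,34,225],[0,-26,218],[0,-40,195],[0,50,195]):
    pw=Rt.T@(fr(p,l)-np.array(s['ee_pos']));q=f['K']@((T[:3,:3].T@(pw-T[:3,3]))*[1,-1,-1]);print(l,p,(q[:2]/q[2]).round(1))
E
python3 lean.py
```

```text
O [471.44490515 206.99121288   0.        ] yaw -12.812614793100572 166.2069244469562 127.66871408351885
start (array([336.74721909, 217.91300201]), (16.752941131591797, 24.709569931030273), np.int32(323)) [-0.60341257  1.35319595]
now (array([346.93973827, 193.9175396 ]), (19.695035934448242, 22.608793258666992), np.int32(354))
lean 0.02436601875288876 res 0.13575681316076957
38 [-1.34576985  2.95416684] lean 0.014916288982594518 0.3968771020201325
42 [-0.60341257  1.35319595] lean 0.02436601875288876 0.13575681316076957
46 [ 0.14441515 -0.25957253] lean 0.03324734182445513 0.10979725821815182
50 [ 0.897774   -1.88426946] lean 0.041606483609944685 0.34144715889083116
0 [0, 34, 225] [278.7 260.8]
0 [0, -26, 218] [278.8 396.6]
0 [0, -40, 195] [278.8 377.7]
0 [0, 50, 195] [278.8 182.1]
0.03 [0, 34, 225] [278.7 238.6]
0.03 [0, -26, 218] [278.8 384.2]
0.03 [0, -40, 195] [278.8 369.1]
0.03 [0, 50, 195] [278.8 165.4]
```

View pics/wrist2.png

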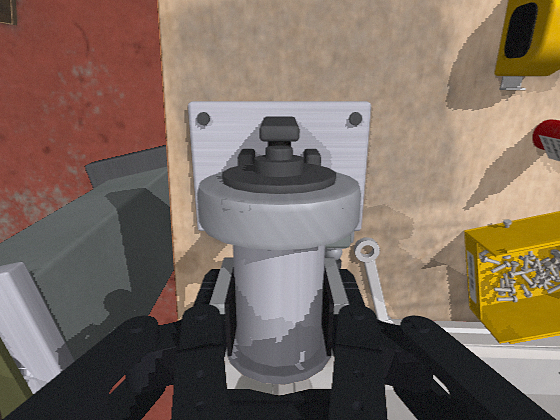

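The side camera gives a lean of about 0.025–0.033. In the wrist view the flange edge is at (280,383), against 384 predicted for 0.03. So about 5 mm more is needed.

```bash
python3 -m handwheel '[[0.07,0,0,0,10],[0.06,0,0,0,10],[0,0,0,0,10],[0,0,0,0,10],[0,0,0,0,10]]'
sed -i 's/wrist2/wrist3/; s/(\[0,34,225\].*):/([0,26,225],[0,42,225],[0,-26,218]):/; s/for l in (0,.03):/for l in (-.03,0,.03):/' lean.py; python3 lean.py
```

```text
time_s: 11.15
ee_pos: [470.5, 202.6, 382.0]
ee_rot: [[-0.222, -0.001, 0.975], [-0.975, 0.003, -0.222], [-0.002, -1.0, -0.001]]
ft_force: [-1.4, 5.5, -0.9]
width: 34.5
O [471.44490515 206.99121288   0.        ] yaw -12.812614793100572 166.2069244469562 127.66871408351885
start (array([336.74721909, 217.91300201]), (16.752941131591797, 24.709569931030273), np.int32(323)) [-0.60341257  1.35319595]
now (array([347.79903698, 192.11060333]), (19.614158630371094, 22.467506408691406), np.int32(354))
lean -0.003503893037650933 res 0.22171605288247068
38 [-1.34576985  2.95416684] lean -0.014263162982096338 0.5178181566392187
42 [-0.60341257  1.35319595] lean -0.003503893037650933 0.22171605288247068
46 [ 0.14441515 -0.25957253] lean 0.006581467764296886 0.05556011503759674
50 [ 0.897774   -1.88426946] lean 0.016046872209084535 0.3161516618266667
-0.03 [0, 26, 225] [278.6 289.2]
-0.03 [0, 42, 225] [278.6 242.1]
-0.03 [0, -26, 218] [278.7 396.9]
0 [0, 26, 225] [278.6 268.5]
0 [0, 42, 225] [278.6 218.9]
0 [0, -26, 218] [278.7 385.1]
0.03 [0, 26, 225] [278.6 246.9]
0.03 [0, 42, 225] [278.6 195. ]
0.03 [0, -26, 218] [278.7 372.3]
```

View pics/wrist3.png

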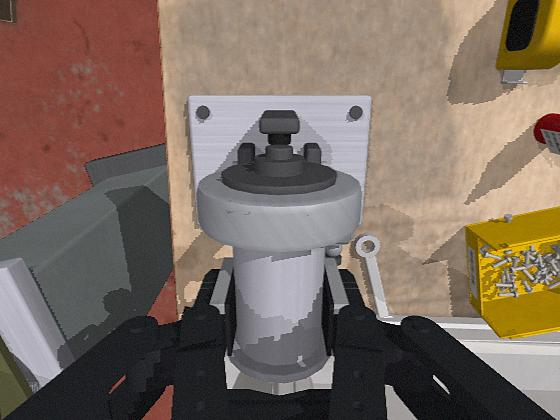

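The two cameras now agree on a lean of about 0.00 to 0.01 (drum edge at (278,248), flange at (280,382)). One last 1 mm nudge, then settle and hand in.

```bash
python3 -m handwheel '[[0.03,0,0,0,10],[0,0,0,0,10],[0,0,0,0,10],[0,0,0,0,10],[0,0,0,0,10]]'
python3 lean.py | sed -n 3,8p; python3 -c "
from bench import job; print(job.job_done())"
```

```text
time_s: 11.75
ee_pos: [470.3, 201.5, 382.0]
ee_rot: [[-0.222, -0.001, 0.975], [-0.975, 0.003, -0.222], [-0.003, -1.0, -0.001]]
ft_force: [-1.9, 5.4, -0.6]
width: 34.4
now (array([348.12088966, 191.98099041]), (19.77541160583496, 22.480981826782227), np.int32(352))
lean -0.007322295575502054 res 0.00041087198603245674
38 [-1.34576985  2.95416684] lean -0.018336018408806564 0.3015570168941066
42 [-0.60341257  1.35319595] lean -0.007322295575502054 0.00041087198603245674
46 [ 0.14441515 -0.25957253] lean 0.002988707994398129 0.2813441168568964
50 [ 0.897774   -1.88426946] lean 0.012656659733810919 0.5459440400094127
the job is handed in; nothing more can be done
None
```

I pushed the kickstand down while the frame still leaned. Then I gripped the hub from above across x, brought the frame upright, and handed the job in at about 12 s, still holding it.

- **Kickstand:** its foot showed at side pixel (338,251), and at (339,252) once the frame was raised. For 1.80 rad I predicted (339.5,250) and (340,253). I judged this by eye and did not measure the leg angle itself.
- **Upright:** the side camera gives a final lean of about −0.01 to +0.01 rad, depending on how deep I assume the drum's dark disc sits.
- **Grip:** opening 34.4 mm on the 36 mm barrel, with a steady force of about 5 N.
- **Bystanders:** the tape measure, the bottle and the spanner, where in view, look untouched in the last wrist picture. I did not measure them.

**Disagreements:**
- With the tool at the pose calculated for upright, both cameras still showed a lean of about 0.025–0.03 rad. I trusted the cameras and moved about 6 mm further, so the tool now sits about 5–6 mm beyond the calculated spot.
- In the wrist picture taken just before the last 1 mm nudge, the flange edge suggested about 0.007 rad. The drum edge suggested about 0.03 rad, which I put down to its rounded rim.

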